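# Move a gauge plate from its slotted rack to the check stand

### The job

Slide the gauge plate with the red grip straight up out of its slot in the white rack and set it down, without dropping it, on the ledge of the sloping check stand, between the ledge's end stops and leaning flat against the backrest. Then swing the stand's red-balled keeper arm all the way across in front of the plate, to its stop. Leave the other gauges and everything else on the table where they are.

Things in the scene. Friction and masses are not known exactly. Their poses are not given: they have to be found in the camera images.
- rack: fixed white rack 170 x 94 x 66 (x, y, z), open between its two cheeks; origin: centre of its underside. Floor 10 thick. Three slots 8 wide, square to its x axis, at x = -50, 0 and +50, open at the top: grooves in the cheeks guide the plates' side edges (y = +-29 to +-37) from z = 10 to 65. Standing plates reach z = 115, their grip tabs z = 85 to 115.
- gauge_red: gauge plate with a red grip: upright flat steel plate 5 thick (its x) x 70 wide (its y) x 80 tall, with three black spots on each face, and on its top edge a red grip tab 10 thick x 42 wide, from 75 to 105 above the plate's lower edge. Origin: middle of the lower edge; z up along the plate, x square to its faces. It starts in one of the three rack slots.
- gauge_blue: gauge plate with a blue grip: upright flat steel plate 5 thick (its x) x 70 wide (its y) x 80 tall, with three black spots on each face, and on its top edge a blue grip tab 10 thick x 42 wide, from 75 to 105 above the plate's lower edge. Origin: middle of the lower edge; z up along the plate, x square to its faces. It starts in one of the three rack slots.
- gauge_yellow: gauge plate with a yellow grip: upright flat steel plate 5 thick (its x) x 70 wide (its y) x 80 tall, with three black spots on each face, and on its top edge a yellow grip tab 10 thick x 42 wide, from 75 to 105 above the plate's lower edge. Origin: middle of the lower edge; z up along the plate, x square to its faces. It starts in one of the three rack slots.
- stand: fixed check stand: aluminium base 130 x 150 x 12 carrying the sloping white backrest, the black ledge and the keeper; origin: centre line on the underside. Its front is +x (away from the robot).
- nest: backrest and ledge of the stand, leaning 0.35 rad, top towards stand -x. Origin 26 up: ledge top, corner with backrest, mid width; z up the backrest, x square out of it. Backrest 8 thick, 84 wide, up to z = 58; ledge x = 0 to 13, then a lip 5 thick, 10 high; end stops 10 high, inner faces y = +-41. Seated plate: origin at (2.5, 0, 0), z along this z, either face out, tab above backrest.
- keeper (a joint): swing angle of the steel keeper arm about its upright pivot, in rad: 0 = open, pointing to the stand's +x; grows clockwise seen from above; 1.571 = stop, pointing to the stand's -y, across the front of the plate. Starts between 0 and 0.45; it stays where it is left.
- keeper_ball (a point): centre of the red ball (24 diameter) on a 10 thick pin at the arm's end, 101 above the table, 115 from the pivot axis; the arm (8 x 8) lies 35 lower. Can be pinched from above or pushed.
- keeper_pivot (a point): point on the keeper's pivot axis at the height of the ball's centre (the pivot post, 20 diameter, ends 30 below it); fixed in the stand at x = -2, y = 52.
- puck: loose blue and steel magnet puck, 46 diameter, 44 high, to be left alone; origin: centre of the underside
- vblock: loose dark steel V-block 50 x 50 x 38, to be left alone; origin: centre of the underside
- jar: loose closed jar, 60 diameter, 70 high, to be left alone; origin: centre of the underside
- driver: loose screwdriver with orange handle lying on the table, to be left alone
- bracket: loose stamped steel bracket about 160 x 150 x 27, to be left alone
Mind the look-alikes: they are no part of the job. Of the things like the stand, leave any that is purple; of the rest the larger one is meant.

How it is judged:
By the outcome, as a careful person would: the job done as asked, in the order asked, and still so for the second after the job is handed in, with the robot touching nothing.
It also fails if it takes over 59 s, if anything falls off the work surface, if the arm or the gripper's body presses on something with over 40 N, if the wrist force passes 120 N, or if a joint passes its speed limit or range.

### The arm

A 7-joint arm with a two-finger parallel gripper is mounted at the origin on the work surface. World frame = base frame: x ahead of the robot, y to its left, z up, the work surface at z = 0. Lengths are in m, angles in rad, forces in N, time in s.
With the tool pointing down it reaches from about 0.4 to 0.85 m from the base axis. Payload 4.5 kg.
Tool frame: the origin (TCP) lies at the very end of the fingers, on their centre line; the grasp point (between the pads) lies 19 mm behind it; z points along the fingers, y is the line along which they close (so a half turn about z gives the same grasp; the last joint's range is limited). The gripper opens to 88 mm and grips with 3 to 60 N. Pads are 18 mm wide; open, the fingers measure 123 mm over their backs; the gripper's body (75 mm by 187 mm) begins 45 mm behind the grasp point.
Start: joints at [1.32, 0.689, -0.195, 1.565, 0.157, 0.902, -0.215], TCP at [0.176, -0.6, 0.206] pointing down, gripper open.
Joint ranges: [-3.01, 3.01], [-0.46, 2.08], [-1.47, 1.51], [0.13, 2.56], [-1, 4.14], [0.04, 2.09], [-2.66, 2.66]. Speed limits (rad/s): [2.57, 2.57, 3.14, 3.14, 3.14, 3.14, 3.14].

### API

Orientations are given as a unit quaternion [x, y, z, w].
In Python, from plant import r gives the robot as it stands. The module is installed in compiled form; this text tells all that it offers.
- The arm moves only by the shell command python3 -m pendant 'ROWS' [FORCE]. ROWS is JSON, one flat list of numbers, 7 for each row, row after row: the opening, from 0 (shut) to 1 (fully open), then the shift along the tool's x, y, z scaled (see below), then the turn, a rotation vector about the tool's x, y, z scaled (see below). A call has 1 to 12 rows; each row is the pose to reach, as a shift and turn from the pose commanded when the call began, along the tool's axes at that moment; what a row does not reach only later rows make up. The controller multiplies each number of a shift by 0.15 m and each number of a turn by pi/2 rad. A row lasts 1/10 s, in which the tool goes at most 50 mm and 8.59 degrees, less where a joint would pass 70% of its speed; a pose out of reach is approached as far as the arm can. A call with a number of a shift or a turn outside -1 to 1 is refused whole. A call with a gripper value outside its range is refused whole. The fingers move at their own pace and stop on an object; FORCE is the grip in N (left out, the last holds). Time passes only in rows, so rows that repeat a pose let the fingers close. It gives the time, the measured TCP pose, the force, the opening and the grip force at its end, in the units of the state.
- r.get_state(): the state, without advancing time (a new reading comes with each control period).
- r.snapshot(name): name is "side" or "top"; returns a dict with "img" (480x640x3 uint8, red, green, blue), "mtx" (3x3 intrinsics, pixels), "cam_to_world" (4x4, takes a point from camera to world coordinates). Camera axes: x right, y up, looking along -z (the intrinsics and any distortion apply to the point x, -y, -z); pixel columns grow to the right and rows downward; lengths in m; the calibration is good to about 2 mm. A picture is of the moment at which its call begins. There is no depth.
- r.finish_job(): hands the job in; it is judged then, once.
The state is a dict: "clock": time; "q": joint angles; "qd": joint speeds; "joint_torque": joint torques, N m; "tool_pos": TCP position; "eef_rot": TCP orientation; "contact_force": force on the tool from outside, world axes, zero at the start; "moment": the same for the moment, N m; "opening": opening from 0.0 (shut) to 1.0 (fully open); "finger_force": force on a finger pad.
Only numpy, scipy, OpenCV 4.12 (cv2) and the standard library are available. Lean on these libraries where they do the work, as an engineer would, in place of code of your own. Each camera call takes 0.05 s, during which the arm holds its last target. There are 200 camera calls.

## Working session

There is one attempt and no reset: what is moved stays moved. The work goes in short steps, Python scripts to look and compute and a shell command to move; the robot and the scene stay as the last step left them, time stands still between calls to the robot, and variables do not carry over. Pictures are saved under pics/ and viewed, at most 10 in all, crops included, and the job is handed in when it is done.

```bash
mkdir -p pics
python3 - <<'E'
from plant import r
import cv2,pickle
d={}
for n in("side","top"):
    s=r.snapshot(n);d[n]=s;cv2.imwrite(f"pics/{n}0.png",cv2.cvtColor(s["img"],cv2.COLOR_RGB2BGR))
    print(n,s["mtx"].round(1).tolist(),s["cam_to_world"].round(3).tolist(),s.keys())
pickle.dump(d,open("d0.pkl","wb"))
st=r.get_state();print(st["clock"],st["tool_pos"],st["eef_rot"],st["opening"])
E
```

```text
side [[503.6, 0.0, 311.2], [0.0, 503.6, 242.4], [0.0, 0.0, 1.0]] [[-0.733, 0.418, -0.536, -0.032], [-0.68, -0.433, 0.592, 0.61], [0.015, 0.799, 0.601, 0.713], [0.0, 0.0, 0.0, 1.0]] dict_keys(['img', 'mtx', 'cam_to_world'])
top [[470.3, 0.0, 320.7], [0.0, 470.3, 229.6], [0.0, 0.0, 1.0]] [[-0.008, 0.98, -0.197, 0.305], [-1.0, -0.008, -0.001, 0.045], [-0.002, 0.197, 0.98, 1.18], [0.0, 0.0, 0.0, 1.0]] dict_keys(['img', 'mtx', 'cam_to_world'])
0.1 [ 0.17538874 -0.59924377  0.2049941 ] [ 9.89871614e-01  1.41963088e-01 -1.69744433e-04 -8.00147855e-04] 1.0003696432310734
```

View pics/top0.png

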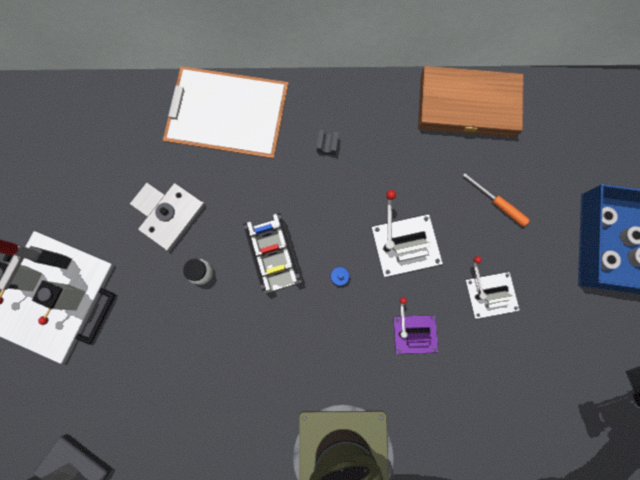

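View pics/side0.png

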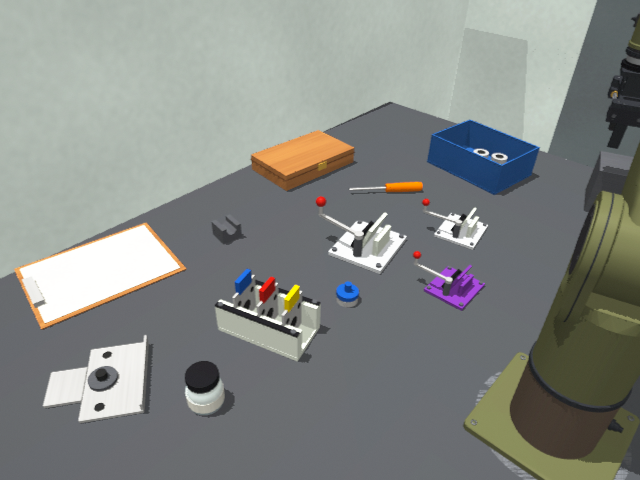

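The top view shows the rack at about (272,255) with red in the middle slot, the larger white stand at about (407,245), and its ball at (391,195). The side view shows the red grip at (267,290) and the stand at (368,243).

Run:
```python
import cv2
t=cv2.imread("pics/top0.png");s=cv2.imread("pics/side0.png")
f=lambda i,x,y,w,h,k:cv2.resize(i[y:y+h,x:x+w],None,fx=k,fy=k,interpolation=cv2.INTER_CUBIC)
cv2.imwrite("pics/ct.png",cv2.hconcat([f(t,235,205,75,100,5.0),f(t,365,180,80,100,5.0)]))
cv2.imwrite("pics/cs.png",cv2.hconcat([f(s,210,260,115,100,3.5),f(s,310,190,105,100,3.5)]))
```

```text
(no output)
```

View pics/ct.png

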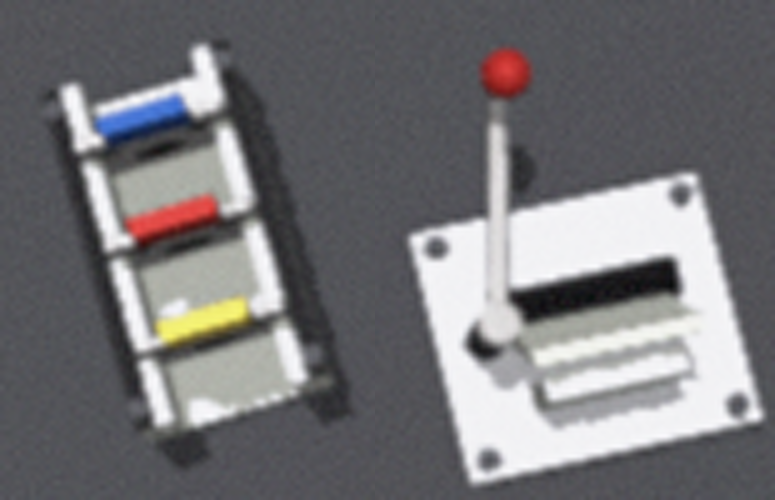

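View pics/cs.png

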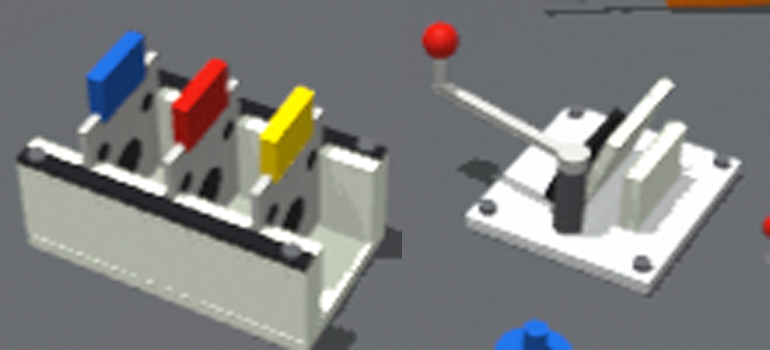

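The rack's tabs and the stand's base corners are readable in the crops. I'll fit both poses from pixels in the two views together.

```bash
cat > h.py <<'E'
import numpy as np,pickle
from scipy.optimize import least_squares
from scipy.spatial.transform import Rotation as R
D=pickle.load(open("d0.pkl","rb"))
def proj(n,P):
    T=np.linalg.inv(D[n]["cam_to_world"]);p=np.atleast_2d(P)@T[:3,:3].T+T[:3,3]
    p=p*[1,-1,-1];u=p@D[n]["mtx"].T;return u[:,:2]/u[:,2:]
def T(x,y,a,P): return np.atleast_2d(P)@R.from_euler('z',a).as_matrix().T+[x,y,0]
def fit(obs,x0):
    f=lambda v:np.concatenate([(proj(n,T(*v,p))[0]-u) for n,u,p in obs])
    s=least_squares(f,x0,loss='soft_l1');return s.x,f(s.x).reshape(-1,2).round(1)
def rows(targets):
    """targets: list of (pos, Rotation) -> scaled shift/turn from present pose"""
    from plant import r
    s=r.get_state();R0=R.from_quat(s["eef_rot"]);p0=np.array(s["tool_pos"])
    for p,q in targets:
        print(np.r_[R0.inv().apply(np.array(p)-p0)/.15,(R0.inv()*q).as_rotvec()/(np.pi/2)].round(3).tolist())
def down(yaw_y):  # tool pointing down, tool y at yaw_y
    y=np.array([np.cos(yaw_y),np.sin(yaw_y),0]);z=np.array([0,0,-1.]);return R.from_matrix(np.c_[np.cross(y,z),y,z])
E
python3 - <<'E'
from h import *
t1=lambda x,y:np.array([235+x/5-.4,205+y/5-.4]);t2=lambda x,y:np.array([365+(x-375)/5-.4,180+y/5-.4])
s1=lambda x,y:np.array([210+x/3.5-.36,260+y/3.5-.36]);s2=lambda x,y:np.array([310+(x-402.5)/3.5-.36,190+y/3.5-.36])
rk=[]
for X,l,rr in((.05,(95,120),(181,96)),(0,(126,222),(214,197)),(-.05,(155,323),(246,298))):
    rk+=[("top",t1(*l),[X+.005,.021,.115]),("top",t1(*rr),[X+.005,-.021,.115])]
for X,a,b in((.05,(88,68),(130,31)),(0,(175,97),(213,59)),(-.05,(262,140),(302,87))):
    # plate ends seen from the side camera: left = +y end, right = -y end, upper edge
    rk+=[("side",s1(*a),[X+.005,.021,.115]),("side",s1(*b),[X+.005,-.021,.115])]
print(fit(rk,[.48,.15,.28]))
st=[("top",t2(410,238),[.065,.075,.012]),("top",t2(697,173),[.065,-.075,.012]),("top",t2(763,416),[-.065,-.075,.012]),("top",t2(472,482),[-.065,.075,.012]),
("side",s2(467,217),[.065,.075,.012]),("side",s2(648,288),[-.065,.075,.012]),("side",s2(741,160),[-.065,-.075,.012])]
v,e=fit(st,[.5,-.15,.23]);print(v,e)
# ball
b=[("top",t2(505,72)),("side",s2(440,41))]
f=lambda x:np.concatenate([proj(n,x)[0]-u for n,u in b])
B=least_squares(f,[.6,-.1,.1]).x
pv=T(*v,[-.002,.052,.101])[0];d=B-pv
print("ball",B,f(B),"pivot",pv,"r",np.hypot(*d[:2]),"th",v[2]-np.arctan2(d[1],d[0]))
E
```

```text
(array([0.47497929, 0.16415363, 0.29516413]), array([[ 0.3,  0.5],
       [ 0.6, -0. ],
       [ 0.1,  0.5],
       [ 0.1,  0.1],
       [ 0.3,  1.1],
       [-0.2,  0.6],
       [-0.2,  1.8],
       [ 0.2, -1. ],
       [-0.9,  2.1],
       [ 0.1, -1. ],
       [-0.6, -1.3],
       [-0.8, -0.7]]))
[ 0.49757203 -0.16983209  0.21530177] [[-0.2 -0.1]
 [-0.4  0.1]
 [ 0.2  1. ]
 [ 0.1  1.1]
 [-0.7 -0.9]
 [ 0.1 -1.9]
 [-0.3 -0.1]]
ball [ 0.60612941 -0.12172876  0.0994693 ] [ 0.30473026  0.41327688 -0.48222895 -0.09101516] pivot [ 0.48450881 -0.11945995  0.101     ] r 0.12164175232164072 th 0.2339543864645126
```

Run:
```python
from h import *
import cv2
C={}
def cen(n,box,h0,h1,smin=120):
    x,y,w,h=box;im=cv2.cvtColor(D[n]["img"][y:y+h,x:x+w],cv2.COLOR_RGB2HSV).astype(int)
    H=(im[...,0]-h0)%180;m=(H<=(h1-h0)%180)&(im[...,1]>smin)&(im[...,2]>50)
    k,l,s,c=cv2.connectedComponentsWithStats(m.astype('uint8'));i=1+np.argmax(s[1:,4]);return c[i]+[x,y],s[i,4]
tr=(240,205,70,100);sr=(220,260,110,60)
hue={"b":(105,130),"r":(172,8),"y":(22,35)}
box=np.array([[a,b,c] for a in(-.005,.005) for b in(-.021,.021) for c in(.085,.115)])
def sil(n,P):
    h=cv2.convexHull((proj(n,P)).astype(np.float32));m=cv2.moments(h);return np.array([m['m10'],m['m01']])/m['m00'],m['m00']
M={(n,k):cen(n,b,*hue[k]) for n,b in(("top",tr),("side",sr)) for k in hue}
X={"b":.05,"r":0,"y":-.05}
def f(v): return np.concatenate([sil(n,T(*v,box+[X[k],0,0]))[0]-M[n,k][0] for n,k in M])
s=least_squares(f,[.475,.164,.295],x_scale=.01,diff_step=1e-3);print("rack",s.x,s.fun.reshape(-1,2).round(2).tolist())
for q in M: print(q,M[q],sil(q[0],T(*s.x,box+[X[q[1]],0,0]))[1])
# each tab alone
for k in X:
    g=lambda v:np.concatenate([sil(n,T(v[0],v[1],s.x[2],box))[0]-M[n,k][0] for n in("top","side")])
    q=least_squares(g,[.475,.164],x_scale=.01,diff_step=1e-3);print(k,q.x,q.fun.round(2))
bt,bs=cen("top",(380,185,25,20),172,8)[0],cen("side",(310,190,25,20),172,8)[0]
print(bt,bs)
t2=lambda x,y:np.array([365+(x-375)/5-.4,180+y/5-.4]);s2=lambda x,y:np.array([310+(x-402.5)/3.5-.36,190+y/3.5-.36])
st=[("top",t2(410,238),[.065,.075,.012]),("top",t2(697,173),[.065,-.075,.012]),("top",t2(763,418),[-.065,-.075,.012]),("top",t2(472,483),[-.065,.075,.012]),
("side",s2(467,217),[.065,.075,.012]),("side",s2(648,288),[-.065,.075,.012]),("side",s2(741,160),[-.065,-.075,.012]),
("top",t2(502,322),[-.002,.052,.071]),("side",s2(574,157),[-.002,.052,.071])]
def F(v):
    th=v[3];b=T(*v[:3],[-.002+.115*np.cos(th),.052-.115*np.sin(th),.101])
    return np.concatenate([proj(n,T(*v[:3],p))[0]-u for n,u,p in st]+[proj("top",b)[0]-bt,proj("side",b)[0]-bs])
o=least_squares(F,[.4975,-.17,.215,.25],loss='soft_l1');print("stand",o.x,F(o.x).reshape(-1,2).round(1).tolist())
```

```text
rack [0.47683917 0.16478882 0.31075087] [[0.35, 0.2], [0.53, 0.33], [0.06, 0.22], [-0.36, 0.15], [-0.34, 0.03], [-0.2, -0.05]]
('top', 'b') (array([263.02173913, 228.82608696]), np.int32(92)) 129.99758561025374
('top', 'r') (array([269.08080808, 248.72727273]), np.int32(99)) 122.70244515244849
('top', 'y') (array([275.89285714, 269.21428571]), np.int32(84)) 114.96605180297047
('side', 'b') (array([242.80597015, 281.00373134]), np.int32(268)) 302.51132699940354
('side', 'r') (array([266.7481203 , 289.22180451]), np.int32(266)) 297.79657947504893
('side', 'y') (array([291.45054945, 297.71062271]), np.int32(273)) 291.91029581287876
b [0.52443635 0.17998561] [ 0.39  0.2  -0.32  0.13]
r [0.47683399 0.16497221] [ 0.45  0.33 -0.42  0.08]
y [0.42924466 0.14940897] [ 0.1   0.21 -0.17 -0.08]
[390.7027027  194.09459459] [320.5        201.11904762]
stand [ 0.49884981 -0.16976304  0.20777732  0.21765249] [[-0.1, -0.8], [-0.3, -0.2], [-0.0, 0.4], [-0.2, 0.2], [-1.3, -1.4], [-0.7, -2.1], [-0.7, -0.1], [0.0, 2.1], [1.1, -1.1], [-0.2, 2.2], [0.6, 0.6]]
```

```bash
cat >> h.py <<'E'
c,s_=np.cos(.35),np.sin(.35)
NR=R.from_matrix(np.array([[c,0,-s_],[0,1,0],[s_,0,c]]))
def nest(P): return NR.apply(np.atleast_2d(P))+[0,0,.026]
E
cat > ov.py <<'E'
from h import *
import cv2,sys
v=[float(a) for a in sys.argv[1:4]]
out=[]
for n,(x,y,w,h) in(("top",(368,185,80,98)),("side",(312,190,100,98))):
    k=6 if n=="top" else 6; k=4.3 if n=="side" else 4.3
    im=cv2.resize(D[n]["img"][y:y+h,x:x+w,::-1],None,fx=k,fy=k,interpolation=cv2.INTER_CUBIC)
    def poly(P,col):
        q=((proj(n,T(*v,P))-[x,y]+.5)*k-.5);cv2.polylines(im,[(q*8).round().astype(np.int32)],True,col,1,cv2.LINE_AA,3)
    for z in(0,.012):poly(np.array([[.065,.075,z],[.065,-.075,z],[-.065,-.075,z],[-.065,.075,z]]),(0,200,0))
    poly(nest([[0,.042,.058],[0,-.042,.058],[-.008,-.042,.058],[-.008,.042,.058]]),(0,0,255))
    poly(nest([[.013,.041,.01],[.013,-.041,.01],[.018,-.041,.01],[.018,.041,.01]]),(255,100,0))
    a=np.linspace(0,6.28,30);poly(np.c_[-.002+.01*np.cos(a),.052+.01*np.sin(a),0*a+.071],(255,0,255))
    out.append(im)
cv2.imwrite(sys.argv[4],cv2.hconcat(out));print(out[0].shape,out[1].shape)
E
python3 ov.py .4988 -.1698 .2078 pics/ov1.png
```

```text
(421, 344, 3) (421, 430, 3)
```

View pics/ov1.png

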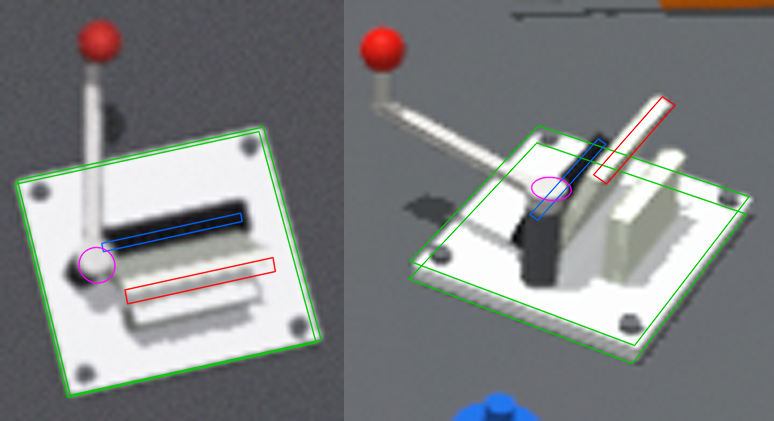

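```bash
python3 - <<'E'
from h import *
v=np.array([.4988,-.1698,.2078])
bt,bs=np.array([390.70,194.09]),np.array([320.5,201.12])
k=4.3;t=lambda x,y:np.array([368+(x+.5)/k-.5,185+(y+.5)/k-.5]);s=lambda x,y:np.array([312+(x-344+.5)/k-.5,190+(y+.5)/k-.5])
def F(q):
    w=[*q[:2],v[2]];th=q[2];b=T(*w,[-.002+.115*np.cos(th),.052-.115*np.sin(th),.101])
    h=T(*w,[-.002,.052,.071]);ho=proj
    tl=T(*w,nest([[0,.042,.058],[0,-.042,.058]]))
    return np.concatenate([proj("top",b)[0]-bt,proj("side",b)[0]-bs,proj("top",h)[0]-t(97,257),proj("side",h)[0]-s(548,181),proj("side",tl[1])[0]-s(663,97)])
o=least_squares(F,[.5,-.17,.2],loss='soft_l1',f_scale=.5);print(o.x,F(o.x).reshape(-1,2).round(1).tolist(), np.array(o.x[:2])-v[:2])
E
python3 ov.py .5025 -.169 .2078 pics/ov2.png
```

```text
[ 0.50231805 -0.17145565  0.21022867] [[0.1, 0.8], [-0.3, -0.1], [0.5, 0.3], [-0.1, 0.7], [-1.1, -1.1]] [ 0.00351805 -0.00165565]
(421, 344, 3) (421, 430, 3)
```

View pics/ov2.png

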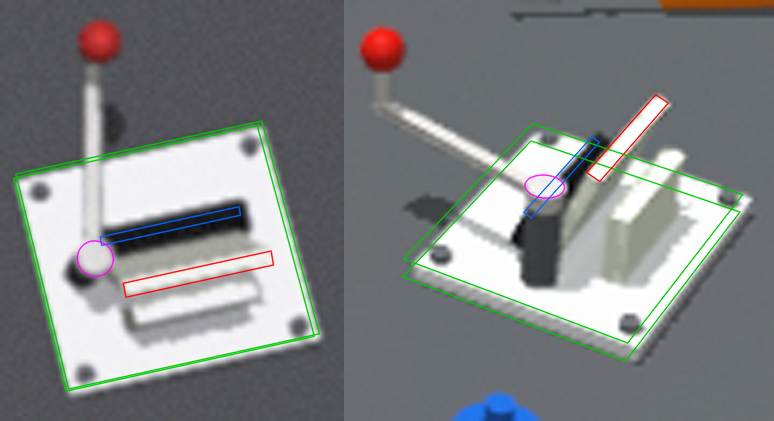

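Base edges and the backrest top (side view around (628,138)) put the stand origin near (0.5035, -0.170) at yaw 0.208 with the keeper at about 0.21. The base is evidently offset a few mm from the stand origin. Next I move over to the rack.

```bash
python3 -m pendant '[0.3,1,-0.3,0,0,0,0, 0.3,1,-0.3,0,0,0,0, 0.3,1,-0.3,0,0,0,0, 0.3,1,-0.3,0,0,0,0]' 20 && python3 -m pendant '[0.3,1,-1,0,0,0,0, 0.3,1,-1,0,0,0,0, 0.3,1,-1,0,0,0,0, 0.3,1,-1,0,0,0,0, 0.3,1,-1,0,0,0,0]' && python3 -m pendant '[0.3,0.8,-1,0,0,0,0, 0.3,0.8,-1,0,0,0,0, 0.3,0.8,-1,0,0,0,0, 0.3,0.8,-1,0,0,0,0, 0.3,0.8,-1,0,0,0,0]'
python3 - <<'E'
from h import *
rows([([.4768,.165,.2],down(.305))])
E
```

```text
clock: 0.5
tool_pos: [0.3151, -0.5086, 0.2056]
eef_rot: [0.989, 0.148, 0.003, -0.002]
contact_force: [-0.0, -0.4, -0.1]
opening: 0.662
finger_force: 0.0
clock: 1.0
tool_pos: [0.412, -0.3221, 0.2057]
eef_rot: [0.989, 0.147, 0.001, -0.002]
contact_force: [0.4, 0.6, 0.4]
opening: 0.298
finger_force: 0.0
clock: 1.5
tool_pos: [0.4846, -0.1439, 0.2057]
eef_rot: [0.989, 0.147, 0.001, -0.002]
contact_force: [-0.2, 1.4, -0.6]
opening: 0.301
finger_force: 0.0
[0.551, -1.985, 0.046, 0.0, -0.003, -1.006]
```

```bash
python3 -m pendant '[0.3,0.28,-1,0,0,0,-0.1, 0.3,0.28,-1,0,0,0,-0.2, 0.3,0.28,-1,0,0,0,-0.3, 0.3,0.28,-1,0,0,0,-0.4, 0.3,0.28,-1,0,0,0,-0.5, 0.3,0.28,-1,0,0,0,-0.5, 0.3,0.28,-1,0,0,0,-0.5]'
python3 - <<'E'
from h import *
rows([([.4768,.165,.2],down(.305))])
E
```

```text
clock: 2.2
tool_pos: [0.4798, 0.0035, 0.2055]
eef_rot: [0.861, 0.508, -0.0, 0.0]
contact_force: [0.4, 0.1, 0.7]
opening: 0.296
finger_force: 0.0
[0.932, -0.538, 0.036, -0.0, 0.0, -0.516]
```

```bash
python3 -m pendant '[0.3,0.93,-0.54,0.03,0,0,-0.1, 0.3,0.93,-0.54,0.03,0,0,-0.2, 0.3,0.93,-0.54,0.03,0,0,-0.3, 0.3,0.93,-0.54,0.03,0,0,-0.4, 0.3,0.93,-0.54,0.03,0,0,-0.516, 0.3,0.93,-0.54,0.03,0,0,-0.516, 0.3,0.93,-0.54,0.03,0,0,-0.516, 0.3,0.93,-0.54,0.03,0,0,-0.516]'
python3 - <<'E'
from h import *
rows([([.4768,.165,.08],down(.305))])
E
```

```text
clock: 3.0
tool_pos: [0.4761, 0.1653, 0.2011]
eef_rot: [0.591, 0.806, -0.0, 0.0]
contact_force: [0.2, -0.6, -0.1]
opening: 0.301
finger_force: 0.0
[-0.003, 0.004, 0.807, -0.0, 0.0, 0.0]
```

```bash
python3 -m pendant '[0.3,0,0.004,0.25,0,0,0, 0.3,0,0.004,0.5,0,0,0, 0.3,0,0.004,0.6,0,0,0, 0.3,0,0.004,0.7,0,0,0, 0.3,0,0.004,0.807,0,0,0, 0.3,0,0.004,0.807,0,0,0]' && python3 -m pendant '[0,0,0,0,0,0,0, 0,0,0,0,0,0,0, 0,0,0,0,0,0,0, 0,0,0,0,0,0,0, 0,0,0,0,0,0,0, 0,0,0,0,0,0,0]' 25
```

```text
clock: 3.6
tool_pos: [0.4755, 0.1654, 0.0787]
eef_rot: [0.59, 0.807, -0.002, -0.0]
contact_force: [-0.3, 1.0, -0.8]
opening: 0.3
finger_force: 0.0
clock: 4.2
tool_pos: [0.4771, 0.1667, 0.0809]
eef_rot: [0.59, 0.808, 0.001, 0.001]
contact_force: [0.2, -1.0, 5.9]
opening: 0.094
finger_force: 25.0
```

```bash
python3 -m pendant '[0,0,0,-0.05,0,0,0, 0,0,0,-0.1,0,0,0, 0,0,0,-0.15,0,0,0, 0,0,0,-0.2,0,0,0, 0,0,0,-0.25,0,0,0]' 40 && python3 -m pendant '[0,0,0,-0.1,0,0,0, 0,0,0,-0.2,0,0,0, 0,0,0,-0.3,0,0,0, 0,0,0,-0.4,0,0,0, 0,0,0,-0.5,0,0,0, 0,0,0,-0.6,0,0,0, 0,0,0,-0.7,0,0,0, 0,0,0,-0.7,0,0,0]'
python3 - <<'E'
from h import *
import cv2
from plant import r
ims=[r.snapshot(n)["img"][y:y+240,x:x+240,::-1] for n,x,y in(("side",150,130),("top",160,140))]
cv2.imwrite("pics/lift.png",cv2.resize(cv2.hconcat(ims),None,fx=1.6,fy=1.6))
S=(.5035,-.170,.208)
q=R.from_euler('z',S[2])*NR
M=q*R.from_matrix(np.array([[0,1,0],[1,0,0],[0,0,-1.]])) # tool y = nest x, z=-nest z
M2=M*R.from_euler('z',np.pi)
from plant import r
for A in(M,M2):
    print("yaw variant");rows([(T(*S,nest([.006,0,.071+h]))[0],A) for h in(.12,.01)])
E
```

```text
clock: 4.7
tool_pos: [0.4764, 0.1665, 0.1184]
eef_rot: [0.59, 0.808, 0.0, 0.0]
contact_force: [1.3, 0.2, 0.5]
opening: 0.005
finger_force: 0.0
clock: 5.5
tool_pos: [0.4773, 0.1672, 0.2246]
eef_rot: [0.59, 0.808, 0.002, 0.001]
contact_force: [0.7, -0.6, 0.0]
opening: 0.002
finger_force: 0.0
yaw variant
[-2.15, -0.908, 0.102, -0.222, -0.011, 0.064]
[-2.175, -0.658, 0.791, -0.222, -0.011, 0.064]
yaw variant
[-2.15, -0.908, 0.102, 0.017, -0.337, -1.907]
[-2.175, -0.658, 0.791, 0.017, -0.337, -1.907]
```

View pics/lift.png

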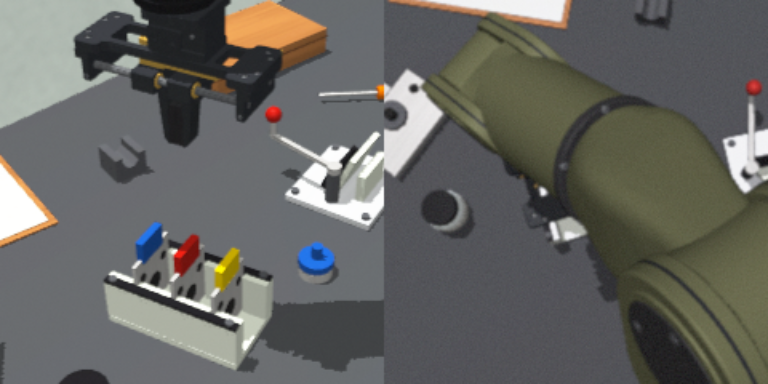

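The red plate is still seated in the rack (side half at about (187,253)) and the gripper came up empty. I'll check TCP calibration and tab position before retrying.

Run:
```python
from h import *
import cv2
from plant import r
s=r.get_state();print(s["tool_pos"],s["opening"],s["contact_force"],s["q"])
p=np.array(s["tool_pos"]);q=R.from_quat(s["eef_rot"])
im=r.snapshot("side")["img"]
hsv=cv2.cvtColor(im[260:320,220:330],cv2.COLOR_RGB2HSV).astype(int)
m=(((hsv[...,0]+8)%180)<16)&(hsv[...,1]>120)&(hsv[...,2]>50)
print("red centroid",np.argwhere(m).mean(0)[::-1]+[220,260],m.sum())
x,y=220,120;k=3.3
c=cv2.resize(im[y:y+180,x:x+120,::-1],None,fx=k,fy=k,interpolation=cv2.INTER_CUBIC)
def mk(P,col):
    for u in (proj("side",P)-[x,y]+.5)*k: cv2.drawMarker(c,tuple(int(a) for a in u),col,cv2.MARKER_CROSS,10,1)
mk(p,(0,255,0));mk(p+q.apply([0,0,-.019]),(0,255,255))
mk(np.array([.4768,.165,.115]),(0,255,0)); mk(T(.4768,.165,.305,[[.005,.021,.115],[.005,-.021,.115],[-.005,.021,.115],[-.005,-.021,.115],[-.005,.021,.085]]),(255,255,0))
cv2.imwrite("pics/chk.png",c)
```

```text
[0.47629634 0.16626207 0.22269118] 0.002584376687374161 [-0.55669791 -0.11163291  0.10172598] [-0.04822425  0.55816825 -0.59847126  1.88991187  0.42050015  0.82080384
 -0.55865281]
red centroid [266.16475096 288.92720307] 261
```

View pics/chk.png

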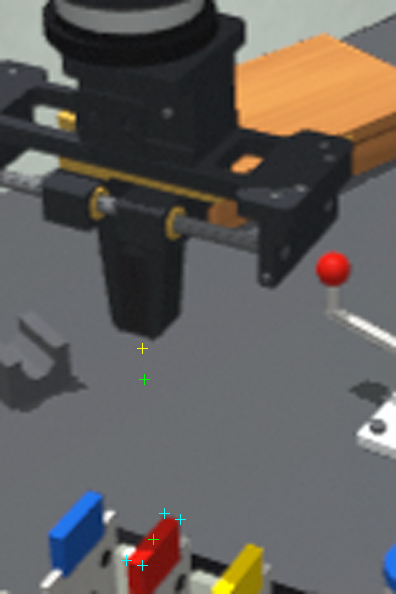

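The picture shows the fingertips at (147,338), about 25 mm short of the reported TCP marker at (144,379). So the first grasp only nipped the tab's top. I'll go about 23 mm lower; even by the stated geometry the body stays above the tabs at that height.

```bash
python3 -m pendant '[0.3,0,0,0,0,0,0, 0.3,0,0,0,0,0,0, 0.3,0,0,0.2,0,0,0, 0.3,0,0,0.4,0,0,0, 0.3,0,0,0.6,0,0,0, 0.3,0,0,0.8,0,0,0, 0.3,0,0,0.8,0,0,0]' 20 && python3 -m pendant '[0.3,0,0,0.1,0,0,0, 0.3,0,0,0.2,0,0,0, 0.3,0,0,0.29,0,0,0, 0.3,0,0,0.29,0,0,0]' && python3 -m pendant '[0,0,0,0,0,0,0, 0,0,0,0,0,0,0, 0,0,0,0,0,0,0, 0,0,0,0,0,0,0, 0,0,0,0,0,0,0, 0,0,0,0,0,0,0, 0,0,0,0,0,0,0]' 45
```

```text
clock: 6.35
tool_pos: [0.4738, 0.1652, 0.0995]
eef_rot: [0.589, 0.808, -0.003, -0.002]
contact_force: [-0.1, 0.5, 0.6]
opening: 0.3
finger_force: 0.0
clock: 6.75
tool_pos: [0.4762, 0.1664, 0.059]
eef_rot: [0.589, 0.808, -0.001, -0.0]
contact_force: [-0.1, -0.3, 1.0]
opening: 0.298
finger_force: 0.0
clock: 7.45
tool_pos: [0.4773, 0.1669, 0.0602]
eef_rot: [0.59, 0.808, 0.001, 0.001]
contact_force: [-0.6, 0.8, 7.3]
opening: 0.106
finger_force: 44.8
```

```bash
python3 -m pendant '[0,0,0,-0.03,0,0,0, 0,0,0,-0.06,0,0,0, 0,0,0,-0.09,0,0,0, 0,0,0,-0.12,0,0,0, 0,0,0,-0.15,0,0,0]' 45
python3 - <<'E'
from plant import r
import cv2
im=r.snapshot("side")["img"];cv2.imwrite("pics/g2.png",cv2.resize(im[160:330,190:330,::-1],None,fx=3.4,fy=3.4,interpolation=cv2.INTER_CUBIC))
E
```

```text
clock: 7.95
tool_pos: [0.4763, 0.1664, 0.082]
eef_rot: [0.59, 0.808, -0.0, -0.0]
contact_force: [0.6, 0.4, -1.3]
opening: 0.111
finger_force: 44.8
```

View pics/g2.png

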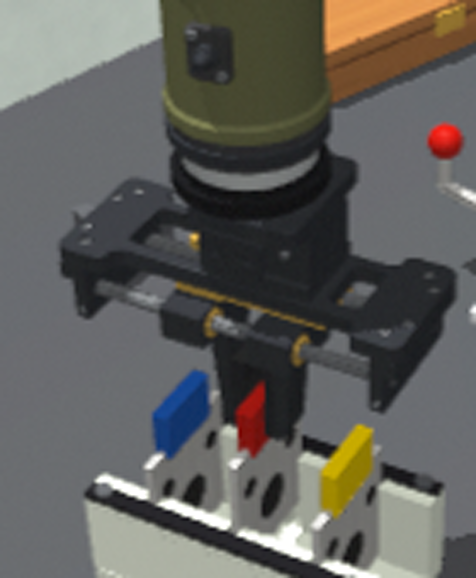

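The plate is rising with the fingers, which hold the tab's right half (tab visible at (252,420)). I'll lift on to full height and compute the approach using the plate-to-TCP relation measured at the grasp.

```bash
python3 -m pendant '[0,0,0,-0.05,0,0,0, 0,0,0,-0.1,0,0,0, 0,0,0,-0.15,0,0,0, 0,0,0,-0.2,0,0,0, 0,0,0,-0.3,0,0,0, 0,0,0,-0.4,0,0,0, 0,0,0,-0.5,0,0,0, 0,0,0,-0.6,0,0,0, 0,0,0,-0.7,0,0,0, 0,0,0,-0.8,0,0,0, 0,0,0,-0.8,0,0,0]'
cat >> h.py <<'E'
S=(.5035,-.170,.208)
QN=R.from_euler('z',S[2])*NR
M=QN*R.from_matrix(np.array([[0,1,0],[1,0,0],[0,0,-1.]]))
def place(nx,ny,h,d=.0502): return (T(*S,nest([nx,ny,d+h]))[0],M)
E
python3 - <<'E'
from h import *
rows([([.49,.0,.21],R.from_quat([.59,.808,0,0])),place(.006,0,.08)])
E
```

```text
clock: 9.1
tool_pos: [0.4771, 0.1671, 0.2035]
eef_rot: [0.59, 0.808, 0.001, 0.001]
contact_force: [-0.7, 0.3, -1.8]
opening: 0.11
finger_force: 44.8
[-1.087, -0.258, -0.045, 0.002, -0.0, 0.0]
[-2.167, -0.778, 0.351, -0.22, -0.012, 0.064]
```

```bash
python3 -m pendant '[0,-0.1,-0.04,0,0,0,0, 0,-0.25,-0.1,0,0,0,0, 0,-0.4,-0.15,0,0,0,0, 0,-0.55,-0.2,0,-0.05,0,0.01, 0,-0.7,-0.25,0,-0.1,0,0.02, 0,-0.85,-0.3,0,-0.15,0,0.04, 0,-1,-0.38,0,-0.2,-0.01,0.06, 0,-1,-0.38,0,-0.22,-0.012,0.064, 0,-1,-0.38,0,-0.22,-0.012,0.064]'
python3 - <<'E'
from h import *
rows([place(.006,0,.08)])
E
```

```text
clock: 10.0
tool_pos: [0.4643, 0.0035, 0.2006]
eef_rot: [0.622, 0.765, 0.13, 0.109]
contact_force: [1.0, 0.8, -0.9]
opening: 0.109
finger_force: 44.8
[-1.185, -0.34, 0.241, -0.006, 0.004, -0.001]
```

```bash
python3 -m pendant '[0,-0.15,-0.05,0,0,0,0, 0,-0.35,-0.1,0,0,0,0, 0,-0.55,-0.2,0.0,0,0,0, 0,-0.75,-0.3,0.05,0,0,0, 0,-0.9,-0.34,0.1,0,0,0, 0,-1,-0.34,0.15,0,0,0, 0,-1,-0.34,0.15,0,0,0]' && python3 -m pendant '[0,-0.08,0,0,0,0,0, 0,-0.185,0,0.09,0,0,0, 0,-0.185,0,0.09,0,0,0, 0,-0.185,0,0.09,0,0,0]'
cat > look.py <<'E'
from h import *
from plant import r
import cv2,sys
s=r.get_state();p=np.array(s["tool_pos"]);q=R.from_quat(s["eef_rot"]);print(p,s["contact_force"],s["opening"])
d=float(sys.argv[2]);ex=float(sys.argv[3])
# plate in tool frame: origin at z=+d; plate z=-tool z, plate x=tool y, plate y = tool x
pl=lambda P:p+q.apply(np.array([[ex+b,a,d-z] for a,b,z in P]))
print("plate origin in nest", (QN.inv().apply(pl([[0,0,0]])-T(*S,[0,0,.026]))).round(4))
k=3.8;o=[]
for n,x,y,w,h in(("side",300,130,100,150),("top",365,175,95,150)):
    im=cv2.resize(r.snapshot(n)["img"][y:y+h,x:x+w,::-1],None,fx=k,fy=k,interpolation=cv2.INTER_CUBIC)
    def poly(P,col): cv2.polylines(im,[((((proj(n,P)-[x,y]+.5)*k-.5)*8).round()).astype(np.int32)],True,col,1,cv2.LINE_AA,3)
    poly(pl([[0,-.035,0],[0,.035,0],[0,.035,.08],[0,-.035,.08]]),(0,255,0));poly(pl([[0,-.021,.105],[0,.021,.105]]),(0,255,255))
    poly(T(*S,nest([[0,-.042,.058],[0,.042,.058]])),(0,0,255));poly(T(*S,nest([[.015,-.041,.01],[.015,.041,.01]])),(255,0,0))
    o.append(im)
cv2.imwrite(sys.argv[1],cv2.hconcat(o))
E
python3 look.py pics/hov.png .0502 0
```

```text
clock: 10.7
tool_pos: [0.4587, -0.1515, 0.162]
eef_rot: [0.623, 0.764, 0.132, 0.108]
contact_force: [0.1, 0.3, -1.3]
opening: 0.11
finger_force: 44.8
clock: 11.1
tool_pos: [0.4692, -0.1737, 0.1508]
eef_rot: [0.62, 0.766, 0.134, 0.108]
contact_force: [-0.1, 0.1, -2.4]
opening: 0.108
finger_force: 44.8
[ 0.46921761 -0.17366357  0.15077094] [-0.05621737  0.11367004 -2.41737143] 0.10827185054196671
plate origin in nest [[0.0103 0.0035 0.0788]]
```

View pics/hov.png

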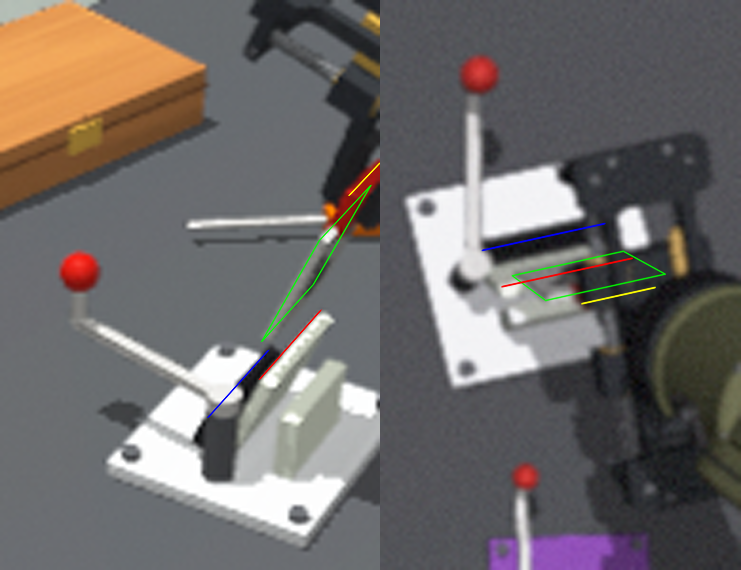

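All ten pictures are used. In the last one the modelled plate outline matches the held plate in the side view (lower corner at about (263,340)), so from here I work by numbers and force.

Run:
```python
from h import *
rows([place(.0065,0,.03),place(.0065,0,.012)])
```

```text
[-0.024, -0.027, 0.327, -0.003, -0.0, 0.002]
[-0.024, -0.027, 0.447, -0.003, -0.0, 0.002]
```

```bash
python3 -m pendant '[0,-0.02,-0.02,0.03,0,0,0, 0,-0.024,-0.027,0.1,0,0,0, 0,-0.024,-0.027,0.17,0,0,0, 0,-0.024,-0.027,0.24,0,0,0, 0,-0.024,-0.027,0.3,0,0,0, 0,-0.024,-0.027,0.36,0,0,0, 0,-0.024,-0.027,0.36,0,0,0, 0,-0.024,-0.027,0.36,0,0,0, 0,-0.024,-0.027,0.36,0,0,0]'
python3 - <<'E'
from h import *
from plant import r
rows([place(.0065,0,.012),place(.0065,0,0)])
# independent check of the red tab position from the side view
import cv2
im=r.snapshot("side")["img"];s=r.get_state();p=np.array(s["tool_pos"]);q=R.from_quat(s["eef_rot"])
hs=cv2.cvtColor(im[130:300,330:430],cv2.COLOR_RGB2HSV).astype(int)
m=(((hs[...,0]+8)%180)<14)&(hs[...,1]>150)&(hs[...,2]>50)
k,l,st,c=cv2.connectedComponentsWithStats(m.astype('uint8'))
for i in range(1,k):
    if st[i,4]>15: print(st[i]+[330,130,0,0,0],c[i]+[330,130])
print("tab model",proj("side",p+q.apply(np.array([[0,0,.0502-z]for z in(.075,.09,.105)]+[[b,0,.0502-.105] for b in(-.021,.021)]))).round(1).tolist(),s["contact_force"])
E
```

```text
clock: 12.1
tool_pos: [0.4845, -0.1755, 0.0992]
eef_rot: [0.62, 0.765, 0.133, 0.109]
contact_force: [0.6, 0.6, -1.8]
opening: 0.108
finger_force: 44.8
[0.01, -0.0, 0.088, -0.002, 0.001, 0.001]
[0.01, 0.0, 0.168, -0.002, 0.001, 0.001]
[379 191  15  19 106] [385.68867925 199.17924528]
[413 251   8   8  49] [416.59183673 254.30612245]
tab model [[381.6, 204.8], [384.4, 199.9], [387.3, 195.0], [391.3, 190.7], [383.2, 199.5]] [-0.46839859  0.50894078 -2.12459205]
```

```bash
python3 -m pendant '[0,0.01,0,0.03,0,0,0, 0,0.01,0,0.06,0,0,0, 0,0.01,0,0.09,0,0,0, 0,0.01,0,0.11,0,0,0, 0,0.01,0,0.13,0,0,0, 0,0.01,0,0.13,0,0,0, 0,0.01,0,0.13,0,0,0]'; python3 -m pendant '[0,0,0,0.013,0,0,0, 0,0,0,0.026,0,0,0, 0,0,0,0.026,0,0,0]'; python3 look.py pics/x1.png .0502 0
```

```text
clock: 12.85
tool_pos: [0.4907, -0.1729, 0.0801]
eef_rot: [0.62, 0.765, 0.133, 0.109]
contact_force: [0.2, 0.8, -1.4]
opening: 0.11
finger_force: 44.8
clock: 13.15
tool_pos: [0.4921, -0.1726, 0.0764]
eef_rot: [0.62, 0.765, 0.133, 0.109]
contact_force: [-0.3, 0.4, -2.4]
opening: 0.109
finger_force: 44.8
[ 0.49206779 -0.17264768  0.07638513] [-0.29148417  0.38844864 -2.39394086] 0.10928957326360819
plate origin in nest [[ 0.006  -0.0003  0.0012]]
```

```bash
for i in 1; do python3 -m pendant '[0,0,0,0.007,0,0,0, 0,0,0,0.014,0,0,0, 0,0,0,0.014,0,0,0]'; python3 -m pendant '[0,0,0,0.007,0,0,0, 0,0,0,0.014,0,0,0, 0,0,0,0.014,0,0,0]'; done | grep -E 'pos|contact'
```

```text
tool_pos: [0.4927, -0.1727, 0.075]
contact_force: [-2.2, -1.5, 4.7]
tool_pos: [0.4933, -0.1727, 0.075]
contact_force: [-11.8, -2.2, 28.8]
```

```bash
python3 -m pendant '[0,0,0,-0.012,0,0,0, 0,0,0,-0.012,0,0,0, 0,0,0,-0.012,0,0,0]' | grep -E 'pos|contact'; python3 -m pendant '[0,0,-0.007,0,0,0,0, 0,0,-0.013,0,0,0,0, 0,0,-0.013,0,0,0,0]'| grep -E 'pos|contact';  python3 -m pendant '[0,0,-0.005,0,0,0,0, 0,0,-0.01,0,0,0,0, 0,0,-0.01,0,0,0,0]'| grep -E 'pos|contact'
```

```text
tool_pos: [0.4929, -0.1728, 0.075]
contact_force: [-4.8, -2.5, 12.1]
tool_pos: [0.4924, -0.1729, 0.0748]
contact_force: [-2.7, -1.7, 11.6]
tool_pos: [0.492, -0.173, 0.0746]
contact_force: [-1.7, -1.9, 11.5]
```

```bash
python3 -m pendant '[0,0,0,-0.006,0,0,0, 0,0,0,-0.006,0,0,0, 0,0,0,-0.006,0,0,0]' | grep -E 'pos|contact'; python3 look.py pics/x2.png .0502 0;  python3 -m pendant '[0,0,-0.007,0,0,0,0, 0,0,-0.013,0,0,0,0, 0,0,-0.013,0,0,0,0]'| grep -E 'pos|contact'; python3 look.py pics/x2.png .0502 0
```

```text
tool_pos: [0.4899, -0.1732, 0.074]
contact_force: [1.8, -0.2, 0.8]
[ 0.48989415 -0.17316908  0.07396728] [ 1.8084773  -0.22747919  0.83260915] 0.10960815908100442
plate origin in nest [[ 0.0032 -0.0004 -0.0004]]
tool_pos: [0.4897, -0.1732, 0.0739]
contact_force: [5.6, 1.3, -1.7]
[ 0.48971134 -0.17320762  0.07394093] [ 5.62678368  1.30047674 -1.74890734] 0.10978205859843423
plate origin in nest [[ 0.0031 -0.0003 -0.0003]]
```

```bash
python3 -m pendant '[0,0,0.004,0.006,0,0,0, 0,0,0.004,0.008,0,0,0, 0,0,0.004,0.008,0,0,0]' 15| grep -E 'pos|contact'; python3 -m pendant '[0.13,0,0,0,0,0,0, 0.16,0,0,0,0,0,0, 0.2,0,0,0,0,0,0, 0.25,0,0,0,0,0,0, 0.25,0,0,0,0,0,0, 0.25,0,0,0,0,0,0]';  python3 -m pendant '[0.25,0,0,-0.03,0,0,0, 0.25,0,0,-0.08,0,0,0, 0.25,0,0,-0.15,0,0,0, 0.25,0,0,-0.25,0,0,0, 0.25,0,0,-0.4,0,0,0, 0.25,0,0,-0.6,0,0,0, 0.25,0,0,-0.8,0,0,0, 0.25,0,0,-0.8,0,0,0]'
python3 - <<'E'
from h import *
from plant import r
import cv2
box=lambda x0,z0,z1,w,t:np.array([[x0+a,b,z] for a in(-t,t) for b in(-w,w) for z in(z0,z1)])
for n,b in(("side",(340,150,70,90)),("top",(395,225,50,50))):
    x,y,w,h=b;im=r.snapshot(n)["img"]
    hs=cv2.cvtColor(im[y:y+h,x:x+w],cv2.COLOR_RGB2HSV).astype(int)
    m=(((hs[...,0]+8)%180)<14)&(hs[...,1]>130)&(hs[...,2]>50)
    k,l,st,c=cv2.connectedComponentsWithStats(m.astype('uint8'));print(n,[(st[i,:4]+[x,y,0,0],st[i,4],c[i]+[x,y]) for i in range(1,k) if st[i,4]>15])
    h=cv2.convexHull(proj(n,T(*S,nest(box(.0025,.075,.105,.021,.005)))).astype(np.float32));mm=cv2.moments(h)
    print(" model",mm['m10']/mm['m00'],mm['m01']/mm['m00'],mm['m00'])
E
```

```text
tool_pos: [0.4897, -0.1733, 0.0738]
contact_force: [0.0, -0.6, 12.3]
clock: 16.45
tool_pos: [0.4881, -0.1734, 0.0721]
eef_rot: [0.62, 0.765, 0.133, 0.109]
contact_force: [0.8, 0.3, -0.5]
opening: 0.251
finger_force: 0.0
clock: 17.25
tool_pos: [0.4504, -0.1829, 0.1824]
eef_rot: [0.621, 0.765, 0.132, 0.111]
contact_force: [-0.1, -0.7, -0.2]
opening: 0.247
finger_force: 0.0
side [(array([376, 200,  15,  19]), np.int32(101), array([382.51485149, 208.37623762]))]
 model 380.9502046339466 209.48393601879053 130.5703425607644
top [(array([409, 243,  19,   9]), np.int32(100), array([418.24, 247.18]))]
 model 417.4273322031034 247.67012813549033 145.74633531970903
```

The tab lies within about 2 mm of the seated position in both views, so the plate is on the stand. Next is the keeper: rise, go upright, and line up over the ball.

```bash
cat >> h.py <<'E'
PV=T(*S,[-.002,.052,0])[0]
def ball(th,z): a=S[2]-th;return (np.r_[PV[:2]+.115*np.array([np.cos(a),np.sin(a)]),z],down(a+np.pi/2))
E
python3 - <<'E'
from h import *
from plant import r
import cv2
B=[]
for n,(x,y,w,h) in(("top",(380,185,25,20)),("side",(310,190,25,20))):
    hs=cv2.cvtColor(r.snapshot(n)["img"][y:y+h,x:x+w],cv2.COLOR_RGB2HSV).astype(int)
    m=(((hs[...,0]+8)%180)<16)&(hs[...,1]>120)&(hs[...,2]>50);B.append((n,np.argwhere(m).mean(0)[::-1]+[x,y]))
f=lambda v:np.concatenate([proj(n,v)[0]-u for n,u in B]);b=least_squares(f,[.6,-.12,.1]).x
print("ball",b,f(b).round(2),"r",np.hypot(*(b-PV)[:2]),"th",S[2]-np.arctan2(*(b-PV)[1::-1]),"model",ball(.21,.1)[0])
s=r.get_state();print(s["q"].round(2) if hasattr(s["q"],"round") else s["q"])
rows([([.55,-.15,.21],down(.208)),([.55,-.15,.21],down(.9)),(ball(.21,.2))])
E
```

```text
ball [ 0.6057275  -0.12181791  0.10022594] [ 0.29  0.4  -0.46 -0.09] r 0.11494526977925172 th 0.22787243218941522 model [ 0.6058047  -0.11976382  0.1       ]
[ 0.94  0.58 -0.78  2.27  1.11  0.25 -0.54]
[0.083, 0.715, 0.058, 0.221, 0.004, -0.001]
[0.083, 0.715, 0.058, 0.211, 0.081, -0.437]
[0.205, 1.074, 0.258, 0.183, 0.154, -0.858]
```

```bash
python3 -m pendant '[0.5,0.02,0.15,-0.05,0.05,0,0, 0.5,0.04,0.3,-0.05,0.1,0,0, 0.5,0.06,0.45,0,0.15,0,0, 0.5,0.08,0.6,0.03,0.2,0,0, 0.5,0.083,0.715,0.058,0.221,0,-0.05, 0.5,0.083,0.715,0.058,0.22,0.02,-0.12, 0.5,0.083,0.715,0.058,0.218,0.04,-0.2, 0.5,0.083,0.715,0.058,0.215,0.055,-0.28, 0.5,0.083,0.715,0.058,0.213,0.07,-0.36, 0.5,0.083,0.715,0.058,0.211,0.081,-0.437, 0.5,0.083,0.715,0.058,0.211,0.081,-0.437]'
python3 - <<'E'
from h import *
rows([ball(.225,.17)])
E
```

```text
clock: 18.55
tool_pos: [0.5501, -0.1498, 0.2077]
eef_rot: [0.329, 0.944, -0.0, -0.001]
contact_force: [-0.2, 0.4, 0.4]
opening: 0.499
finger_force: 0.0
[-0.174, 0.379, 0.25, -0.0, -0.001, -0.416]
```

```bash
python3 -m pendant '[0.5,-0.05,0.1,0,0,0,-0.09, 0.5,-0.1,0.2,0,0,0,-0.18, 0.5,-0.174,0.3,0,0,0,-0.27, 0.5,-0.174,0.379,0.1,0,0,-0.36, 0.5,-0.174,0.379,0.25,0,0,-0.416, 0.5,-0.174,0.379,0.25,0,0,-0.416, 0.5,-0.174,0.379,0.25,0,0,-0.416]'
python3 - <<'E'
from h import *
rows([ball(.225,.064)])
E
```

```text
clock: 19.25
tool_pos: [0.6055, -0.1211, 0.1712]
eef_rot: [0.01, 1.0, 0.001, -0.001]
contact_force: [0.4, 0.5, 0.2]
opening: 0.501
finger_force: 0.0
[-0.004, -0.003, 0.715, 0.001, -0.002, -0.002]
```

```bash
python3 -m pendant '[0.5,0,0,0.2,0,0,0, 0.5,0,0,0.35,0,0,0, 0.5,0,0,0.45,0,0,0, 0.5,0,0,0.55,0,0,0, 0.5,0,0,0.64,0,0,0, 0.5,0,0,0.715,0,0,0, 0.5,0,0,0.715,0,0,0]' | grep -E 'pos|conta' ; python3 -m pendant '[0.2,0,0,0,0,0,0, 0.2,0,0,0,0,0,0, 0.2,0,0,0,0,0,0, 0.2,0,0,0,0,0,0, 0.2,0,0,0,0,0,0]' 10
python3 - <<'E'
from h import *
rows([ball(t,.064) for t in np.linspace(.225,1.6,12)[1:]])
E
```

```text
tool_pos: [0.6045, -0.121, 0.063]
contact_force: [0.2, 0.8, -0.8]
clock: 20.45
tool_pos: [0.6059, -0.1205, 0.0652]
eef_rot: [0.008, 1.0, 0.001, -0.0]
contact_force: [-0.3, 0.4, 3.5]
opening: 0.259
finger_force: 10.0
[0.006, -0.102, 0.008, 0.001, -0.0, 0.08]
[0.024, -0.196, 0.008, 0.001, -0.0, 0.159]
[0.054, -0.287, 0.008, 0.001, -0.001, 0.239]
[0.094, -0.374, 0.007, 0.001, -0.001, 0.318]
[0.145, -0.455, 0.007, 0.001, -0.001, 0.398]
[0.206, -0.529, 0.007, 0.001, -0.001, 0.478]
[0.276, -0.595, 0.007, 0.001, -0.001, 0.557]
[0.353, -0.651, 0.007, 0.001, -0.001, 0.637]
[0.437, -0.698, 0.007, 0.001, -0.001, 0.716]
[0.526, -0.734, 0.007, 0.001, -0.001, 0.796]
[0.618, -0.758, 0.007, 0.001, -0.001, 0.875]
```

```bash
python3 -m pendant '[0.2,0.006,-0.102,0,0,0,0.08, 0.2,0.024,-0.196,0,0,0,0.159, 0.2,0.054,-0.287,0,0,0,0.239, 0.2,0.094,-0.374,0,0,0,0.318, 0.2,0.145,-0.455,0,0,0,0.398, 0.2,0.206,-0.529,0,0,0,0.478, 0.2,0.206,-0.529,0,0,0,0.478]' 15
python3 - <<'E'
from h import *
rows([ball(t,.064) for t in (1.1,1.2,1.3,1.4,1.5,1.54,1.6,1.65)])
E
```

```text
clock: 21.15
tool_pos: [0.5712, -0.1992, 0.0652]
eef_rot: [0.376, 0.927, 0.001, -0.002]
contact_force: [-2.0, 3.6, 3.3]
opening: 0.257
finger_force: 15.0
[-0.007, -0.085, 0.008, -0.0, -0.003, 0.077]
[0.006, -0.161, 0.008, -0.001, -0.003, 0.141]
[0.027, -0.235, 0.008, -0.001, -0.003, 0.204]
[0.054, -0.306, 0.008, -0.001, -0.003, 0.268]
[0.089, -0.374, 0.009, -0.001, -0.003, 0.332]
[0.105, -0.401, 0.009, -0.001, -0.003, 0.357]
[0.131, -0.439, 0.009, -0.001, -0.003, 0.395]
[0.154, -0.469, 0.009, -0.001, -0.003, 0.427]
```

```bash
python3 -m pendant '[0.2,-0.007,-0.085,0,0,0,0.077, 0.2,0.006,-0.161,0,0,0,0.141, 0.2,0.027,-0.235,0,0,0,0.204, 0.2,0.054,-0.306,0,0,0,0.268, 0.2,0.089,-0.374,0,0,0,0.332, 0.2,0.105,-0.401,0,0,0,0.357, 0.2,0.105,-0.401,0,0,0,0.357]'
python3 - <<'E'
from h import *
from plant import r
rows([ball(t,.064) for t in (1.56,1.6,1.64,1.68)])
d=np.array(r.get_state()["tool_pos"])-PV;print("th",S[2]-np.arctan2(d[1],d[0]),np.hypot(d[0],d[1]))
E
```

```text
clock: 21.85
tool_pos: [0.519, -0.2284, 0.0651]
eef_rot: [0.616, 0.788, 0.002, -0.003]
contact_force: [-1.8, 5.9, 4.1]
opening: 0.258
finger_force: 15.0
[-0.017, -0.026, 0.007, -0.001, -0.004, 0.016]
[-0.015, -0.057, 0.007, -0.001, -0.004, 0.042]
[-0.013, -0.087, 0.008, -0.001, -0.004, 0.067]
[-0.009, -0.118, 0.008, -0.001, -0.004, 0.093]
th 1.5255800666673172 0.11244900737534233
```

```bash
python3 -m pendant '[0.2,0,-0.02,0,0,0,0.012, 0.2,0,-0.04,0,0,0,0.025, 0.2,0,-0.04,0,0,0,0.025]' 25| grep -E 'pos|conta' ; python3 -m pendant '[0.2,0,-0.02,0,0,0,0.012, 0.2,0,-0.04,0,0,0,0.025, 0.2,0,-0.04,0,0,0,0.025]'| grep -E 'pos|conta'
python3 - <<'E'
from h import *
from plant import r
d=np.array(r.get_state()["tool_pos"])-PV;print("th",S[2]-np.arctan2(d[1],d[0]),np.hypot(d[0],d[1]))
E
```

```text
tool_pos: [0.5151, -0.2293, 0.0652]
contact_force: [0.8, 5.8, 1.9]
tool_pos: [0.5152, -0.2289, 0.0655]
contact_force: [12.7, 7.6, -9.3]
th 1.5595172754392486 0.11209593228461322
```

```bash
python3 -m pendant '[0.3,0,0,0,0,0,0, 0.42,0,0.01,0,0,0,0, 0.42,0,0.03,0,0,0,0, 0.42,0,0.03,0,0,0,0, 0.42,0,0.03,0,0,0,0]' | grep -E 'pos|conta|open'; python3 -m pendant '[0.42,0,0,-0.1,0,0,0, 0.42,0,0,-0.25,0,0,0, 0.42,0,0,-0.5,0,0,0, 0.42,0,0,-0.8,0,0,0, 0.42,0,0,-1,0,0,0, 0.42,0,0,-1,0,0,0]'|grep -E 'pos|conta'; python3 -m pendant '[0.42,-0.3,0,0,0,0,0, 0.42,-0.6,0,0,0,0,0, 0.42,-1,0,0,0,0,0, 0.42,-1,0,0,0,0,0, 0.42,-1,0,0,0,0,0]'
cat > fin.py <<'E'
from h import *
from plant import r
import cv2
box=lambda x0,z0,z1,w,t:np.array([[x0+a,b,z] for a in(-t,t) for b in(-w,w) for z in(z0,z1)])
bm=np.r_[T(*S,[-.002,-.063,.101])[0]]
for n,(x,y,w,h) in(("side",(340,150,80,90)),("top",(395,215,70,60))):
    im=r.snapshot(n)["img"];hs=cv2.cvtColor(im[y:y+h,x:x+w],cv2.COLOR_RGB2HSV).astype(int)
    m=(((hs[...,0]+8)%180)<14)&(hs[...,1]>130)&(hs[...,2]>50)
    k,l,st,c=cv2.connectedComponentsWithStats(m.astype('uint8'));print(n,[(st[i,:4]+[x,y,0,0],st[i,4],c[i]+[x,y]) for i in range(1,k) if st[i,4]>12])
    hh=cv2.convexHull(proj(n,T(*S,nest(box(.0025,.075,.105,.021,.005)))).astype(np.float32));mm=cv2.moments(hh)
    print(" tab model",mm['m10']/mm['m00'],mm['m01']/mm['m00'],"ball model",[proj(n,T(*S,[-.002+.115*np.cos(t),.052-.115*np.sin(t),.101])[0]).round(1).tolist() for t in(1.5,1.571)])
E
python3 fin.py
```

```text
tool_pos: [0.5122, -0.2343, 0.0643]
contact_force: [-0.1, -0.1, 0.1]
opening: 0.418
tool_pos: [0.5158, -0.2338, 0.2199]
contact_force: [0.9, -0.1, -0.8]
clock: 24.05
tool_pos: [0.5364, -0.3842, 0.2131]
eef_rot: [0.649, 0.761, -0.0, -0.002]
contact_force: [0.5, 1.1, 0.1]
opening: 0.42
finger_force: 0.0
side [(array([376, 193,  15,  26]), np.int32(182), array([382.20879121, 203.42857143]))]
 tab model 380.9502046339466 209.48393601879053 ball model [[[378.2, 196.2]], [[381.5, 197.2]]]
top [(array([435, 227,  10,  10]), np.int32(78), array([439.34615385, 231.26923077])), (array([410, 243,  19,   9]), np.int32(105), array([418.80952381, 247.21904762]))]
 tab model 417.4273322031034 247.67012813549033 ball model [[[438.6, 228.4]], [[439.7, 231.7]]]
```

The ball sits at the 1.571 stop position in the top view, and the tab hasn't shifted from its seated position. The arm is clear, so I'm handing in.

```bash
python3 -c "
from plant import r
print(r.finish_job())"
```

```text
the job is handed in; nothing more can be done
None
```

The job is handed in at about 24 s: the red gauge plate is on the stand's ledge against the backrest and the keeper is swung to its stop; camera measurements, not a final look, put the plate about 4 mm off-centre (some 2 mm from an end stop), and the first grasp slipped off, leaving the plate in its slot, before the second held.

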